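# Aim the inspection mirror with the square key and hold it

## Task

Take the square-drive key out of the tool block, push its tip fully home in the square socket of the knob on top of the mirror mount, and turn the knob with it until the mirror shows the steel ball on its post to the camera below, the ball centred in its line of sight. A spring turns the mirror back when let go, so finish still gripping the key in the socket and holding that angle; turn the knob only through the key, and leave the other things where they are.

Things in the scene. Friction and masses are not known exactly. Their poses are not given: they have to be found in the camera images.
- key: Steel square-drive key standing tip down in the block, 0.16 kg. Origin: centre of the tip's end face; z up the key, x and y square to its flats. 0-6 mm: taper from 10 to 16 mm square; 6-36 mm: shank 16 mm square; 36-92 mm: handle 24 mm square, flats in line with the shank's (grip two flats that face away from each other).
- key_tip (a point): Point at the centre of the key's end face (the key's origin).
- key_grip (a point): Point on the key's axis 66 mm above its tip, in the middle of the handle: a good height for the TCP.
- block: Fixed black tool block, 150 x 60 x 40 mm. Origin at the centre of its underside, x along its 150 mm length. The key stands at x = -45 mm in an 18 mm square hole 30 mm deep (its tip 10 mm above the bench), a slim round screwdriver at x = +50 mm.
- mount: Fixed mirror mount: black base 120 x 90 mm with a small camera looking straight up (lens 56 mm above the bench, on the knob's axis), an aluminium column at x = -64 mm and a bridge plate whose top is 145 mm up. Origin on the bench under the knob's vertical axis; x is the direction in which the camera looks off the mirror when the knob is at rest.
- knob (a point): Aluminium round knob on top of the mount, 58 mm across, 28 mm high, top face 175 mm up; turns about the vertical with the 45 degree mirror hung below. Origin on the axis at its underside, z up. Its x axis is the level direction in which the camera's line of sight leaves the mirror (95 mm up); a thin black rib on its top points that way. Centred: the ball lies on this x axis seen from above.
- socket (a point): Centre of the mouth of the knob's square socket, on the knob's axis at its top face, 175 mm above the bench. The socket is 17 mm square and 20 mm deep with a floor, 1 mm chamfer at the mouth, sides along the knob's x and y. The 16 mm shank has about 0.07 rad of play each way in it before it drives the knob.
- head (a joint): Turn of knob and mirror in rad, 0 at rest, positive anticlockwise from above, stops at -1.2 and +1.2. A spring (0.10 N m per rad, rest at 0) turns it back; light friction.
- target: Fixed post with the marker: a 30 mm steel ball on a 13 mm rod with a 44 mm round foot, 110 mm high. Origin at the centre of the foot on the bench. It stands in front of the mount, to the left or to the right of the line of sight at rest (0.35 to 0.85 rad off it).
- ball (a point): Centre of the steel ball, 95 mm above the bench, at the height of the line of sight.
- lens_post: Fixed post of the same kind with an upright 52 mm lens ring in place of the ball, 117 mm high, on the other side; not the target, leave alone.
- lens_cap: Black plastic lens cap lying on the bench in front of the mount, a disc 42 mm across and 12 mm high; leave alone
- screw_tray: Empty open steel tray, 80 x 60 x 18 mm; leave alone
- sample_case: Clear closed plastic case, 75 x 55 x 22 mm; leave alone
- lens_tube: Short black tube standing on the bench, 32 mm across, 30 mm high; leave alone
- solvent: White closed bottle, 52 mm across, 110 mm high; leave alone
- tweezers: Dark steel tweezers lying flat, 115 mm long; leave alone
- driver: Slim round screwdriver, 92 mm tall, 19 mm across at most, standing in the other hole of the tool block 95 mm from the key; not needed, leave alone
Mind the look-alikes: they are no part of the job. What is shaped like the key but red is not meant.

How it is judged:
By the outcome, as a careful person would: the job done as asked, in the order asked, and still so for the second after the job is handed in, while the arm keeps its last pose, push and grip.
It also fails if it takes over 42 s, if anything falls off the work surface, if the arm or the gripper's body presses on something with over 40 N, if the wrist force passes 120 N, or if a joint passes its speed limit or range.

## Robot

A 7-joint arm with a two-finger parallel gripper is mounted at the origin on the work surface. World frame = base frame: x ahead of the robot, y to its left, z up, the work surface at z = 0. Lengths are in m, angles in rad, forces in N, time in s.
With the tool pointing down it reaches from about 0.4 to 0.9 m from the base axis. Payload 5.5 kg.
Tool frame: the origin (TCP) lies between the finger pads, 19 mm behind the fingertips; this is the grasp point; z points along the fingers, y is the line along which they close (so a half turn about z gives the same grasp; the last joint's range is limited). The gripper opens to 85 mm and grips with 20 to 120 N. Pads are 22 mm wide; open, the fingers measure 114 mm over their backs; the gripper's body (76 mm by 85 mm) begins 54 mm behind the grasp point. The pads swing forward as they close: fully open they stand 13 mm farther back than shut.
Start: joints at [1.418, 0.501, -0.427, 1.55, 0.221, 1.138, -0.21], TCP at [0.263, -0.595, 0.25] pointing down, gripper open.
Joint ranges: [-2.88, 2.88], [-0.31, 2.03], [-1.54, 1.56], [0.2, 2.42], [-1.41, 4.55], [0.19, 2.02], [-2.57, 2.57]. Speed limits (rad/s): [2.57, 2.57, 3.14, 3.14, 3.14, 3.14, 3.14].

## Interface

Orientations are given as a unit quaternion [w, x, y, z].
In Python, from workcell import monitor, optics, job gives the robot as it stands. The module is installed in compiled form; this text tells all that it offers.
- The arm moves only by the shell command python3 -m pendant 'ROWS'. ROWS is JSON, a list of rows, each a list of 5 numbers: the shift along the tool's x, y, z each as a share of 0.25 m, from -1 to 1, then the turn about the tool's z as a share of 90 degrees, from -1 to 1, then the opening, from -1 (shut) to 1 (fully open). A call has 1 to 20 rows; each row is the pose to reach, as a shift and turn from the pose commanded when the call began, along the tool's axes at that moment; what a row does not reach only later rows make up. A row lasts 1/8 s, in which the tool goes at most 62.5 mm and 10.7 degrees, less where a joint would pass 70% of its speed; a pose out of reach is approached as far as the arm can. A call with a number of a shift or a turn outside -1 to 1 is refused whole. A call with a gripper value outside its range is refused whole. The fingers move at their own pace and stop on an object; the grip force is fixed at half the most. Time passes only in rows, so rows that repeat a pose let the fingers close. It gives the time, the measured TCP pose, the force, the opening and the grip force at its end, in the units of the state.
- monitor.get_obs(): the state, without advancing time (a new reading comes with each control period).
- optics.read_camera(name): name is "side" or "top"; returns the picture (480x640x3 uint8, red, green, blue); there is no depth.
- optics.get_calibration(name): a dict with "fx", "fy", "cx", "cy" (pixels), "xyz" and "attitude" of the camera in the world. Camera axes: x right, y up, looking along -z (the intrinsics and any distortion apply to the point x, -y, -z); pixel columns grow to the right and rows downward; lengths in m; the calibration is good to about 2 mm. A picture is of the moment at which its call begins. get_calibration takes no time and is no camera call.
- job.job_done(): hands the job in; it is judged then, once.
The state is a dict: "clock": time; "qpos": joint angles; "joint_velocities": joint speeds; "effort": joint torques, N m; "ee_pos": TCP position; "orientation": TCP orientation; "force": force on the tool from outside, world axes, zero at the start; "ft_torque": the same for the moment, N m; "opening": finger opening in m; "gripper_force": force on a finger pad.
Only numpy, scipy, OpenCV 4.12 (cv2) and the standard library are available. Lean on these libraries where they do the work, as an engineer would, in place of code of your own. Each camera call takes 0.05 s, during which the arm holds its last target. There are 200 camera calls.

## Working session

There is one attempt and no reset: what is moved stays moved. The work goes in short steps, Python scripts to look and compute and a shell command to move; the robot and the scene stay as the last step left them, time stands still between calls to the robot, and variables do not carry over. Pictures are saved under pics/ and viewed, at most 10 in all, crops included, and the job is handed in when it is done.

```bash
mkdir -p pics
python3 - <<'E'
from workcell import monitor, optics, job
import cv2
for n in("side","top"):
    c=optics.get_calibration(n);print(n,c)
    cv2.imwrite(f"pics/{n}0.png",optics.read_camera(n)[:,:,::-1])
o=monitor.get_obs();print(o)
E
```

```text
side {'fx': 568.2980143751695, 'fy': 568.2980143751695, 'cx': 326.12589274852957, 'cy': 232.63451588174178, 'xyz': array([0.34625083, 0.87064482, 0.95907092]), 'attitude': array([-0.10890282, -0.05503798,  0.4028575 ,  0.90709252])}
top {'fx': 532.3315699932483, 'fy': 532.3315699932483, 'cx': 312.762875971089, 'cy': 232.05545589219875, 'xyz': array([ 0.37646503, -0.03142894,  1.27291113]), 'attitude': array([-0.7024448 , -0.06101801,  0.06077331,  0.70650882])}
{'clock': 0.1, 'qpos': array([ 1.41821035,  0.50173741, -0.42677056,  1.55133994,  0.22079411,
        1.13830288, -0.21032744]), 'joint_velocities': array([-1.25409347e-05, -3.26883028e-03,  7.70236931e-04, -1.69552171e-03,
       -1.86232057e-06, -9.29802091e-04,  1.68565854e-04]), 'effort': array([-1.24336933e-02, -5.70817029e+01, -5.83894327e+00, -2.81749284e+01,
        1.05884374e-02,  5.52174723e-03,  3.80182644e-05]), 'ee_pos': array([ 0.26224635, -0.59410567,  0.24907252]), 'orientation': array([-8.55856565e-04,  9.78469156e-01,  2.06391263e-01, -1.57598464e-04]), 'force': array([ 0.66188244, -0.96974262,  0.60685211]), 'ft_torque': array([-0.01441152, -0.01422146,  0.01683326]), 'gripper_force': 0.0, 'opening': 0.08546586057906569}
```

View pics/side0.png

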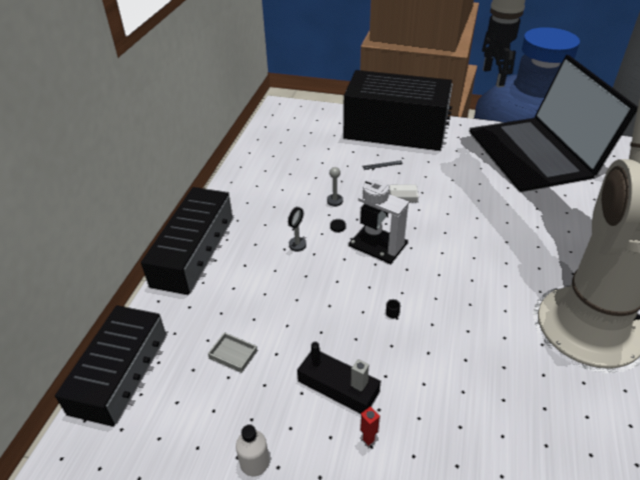

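View pics/top0.png

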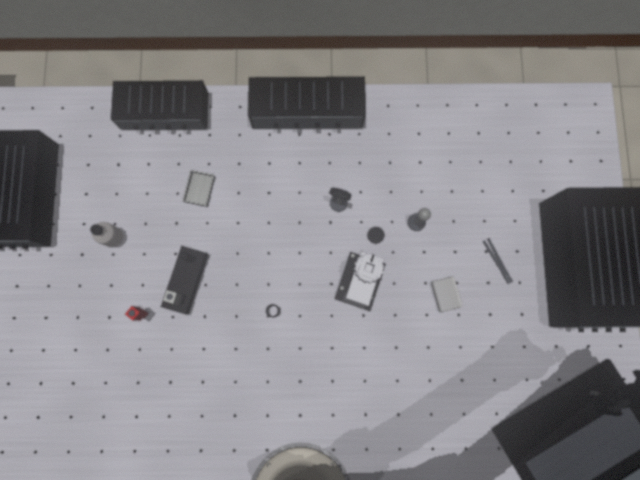

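Side view: key top at about (360,366), knob (377,187), ball (335,173). Top view: key (169,297), knob (369,267), ball (424,214), and the red look-alike at (135,313). Next I'll take enlarged crops for sub-pixel measuring.

```bash
cat > h.py <<'E'
import numpy as np, cv2
from scipy.spatial.transform import Rotation as R
from scipy.optimize import least_squares
from workcell import monitor, optics, job
C={n:optics.get_calibration(n) for n in("side","top")}
def Rc(c): w,x,y,z=c["attitude"]; return R.from_quat([x,y,z,w]).as_matrix()
def proj(n,P):
    c=C[n]; p=(np.atleast_2d(P)-c["xyz"])@Rc(c)
    return np.c_[c["cx"]+c["fx"]*p[:,0]/-p[:,2], c["cy"]+c["fy"]*-p[:,1]/-p[:,2]]
def ray(n,uv):
    c=C[n]; d=Rc(c)@np.array([(uv[0]-c["cx"])/c["fx"],-(uv[1]-c["cy"])/c["fy"],-1.]); return c["xyz"],d
def onz(n,uv,z): o,d=ray(n,uv); return o+d*(z-o[2])/d[2]
def tri(a,b):
    (o1,d1),(o2,d2)=ray("side",a),ray("top",b)
    s=np.linalg.lstsq(np.c_[d1,-d2],o2-o1,rcond=None)[0]
    p,q=o1+s[0]*d1,o2+s[1]*d2; return (p+q)/2,np.linalg.norm(p-q)
def avg(n,k=4): return np.mean([optics.read_camera(n).astype(float) for _ in range(k)],0).astype(np.uint8)[:,:,::-1].copy()
def crop(im,x,y,w,h,s): return cv2.resize(im[y:y+h,x:x+w],None,fx=s,fy=s,interpolation=cv2.INTER_CUBIC)
E
python3 - <<'E'
from h import *
s,t=avg("side"),avg("top")
cv2.imwrite("pics/s_avg.png",s);cv2.imwrite("pics/t_avg.png",t)
a=np.hstack([crop(s,325,340,66,50,6),crop(t,150,240,66,50,6)])
b=np.hstack([crop(s,345,170,66,50,6),crop(t,335,240,66,50,6)])
cv2.imwrite("pics/m1.png",np.vstack([a,b]))
print(tri((335,173),(424.5,214)),tri((377,187),(369,267)),tri((360,366),(169,297)))
E
```

```text
(array([ 0.62147212, -0.2841634 ,  0.09542281]), np.float64(5.834272598578395e-06)) (array([ 0.49254235, -0.14766427,  0.17465974]), np.float64(0.0022030511662803685)) (array([0.43959503, 0.28310485, 0.1042452 ]), np.float64(0.0032250944617652514))
```

View pics/m1.png

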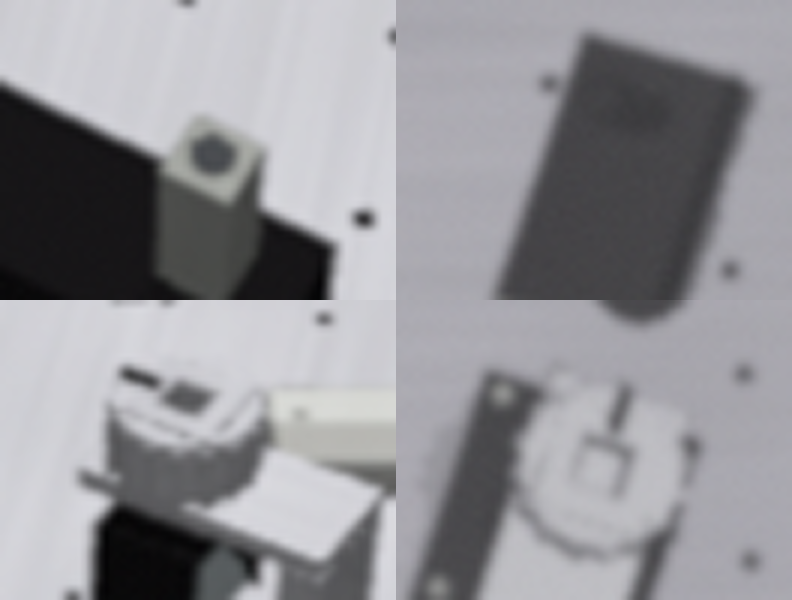

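Triangulated heights agree with the text: key top 0.104, ball 0.095, knob top 0.175. The crop shows the side socket at about (376.3,185.8) and the top socket at (368.9,267.6), with the rib clear in both. One more mosaic for the key top and ball.

Run:
```python
from h import *
s,t=cv2.imread("pics/s_avg.png"),cv2.imread("pics/t_avg.png")
a=np.hstack([crop(t,145,275,40,30,10),crop(t,400,200,40,30,10)])
b=np.hstack([crop(s,318,160,40,30,10),crop(s,340,350,40,30,10)])
cv2.imwrite("pics/m2.png",np.vstack([a,b]))
S=(376.25,185.75);T=(368.9,267.6)
print("sock",tri(S,T), onz("top",T,.175),onz("side",S,.175))
r=lambda n,a,z:onz(n,a,z)
# rib ends
for n,c,f in(("side",(345,170),(138,77)),("top",(335,240),(226,105))):
    q=(c[0]+(f[0]+.5)/6-.5,c[1]+(f[1]+.5)/6-.5)
    d=onz(n,q,.177)-onz(n,S if n=="side" else T,.175);print(n,d,np.degrees(np.arctan2(d[1],d[0])))
```

```text
sock (array([ 0.49260919, -0.14694315,  0.17834944]), np.float64(0.001188224395001076)) [ 0.49236678 -0.14733133  0.175     ] [ 0.49384046 -0.1513438   0.175     ]
side [ 0.02103139 -0.00522308  0.002     ] -13.947068989501352
top [ 0.02161595 -0.00725139  0.002     ] -18.5447911993052
```

View pics/m2.png

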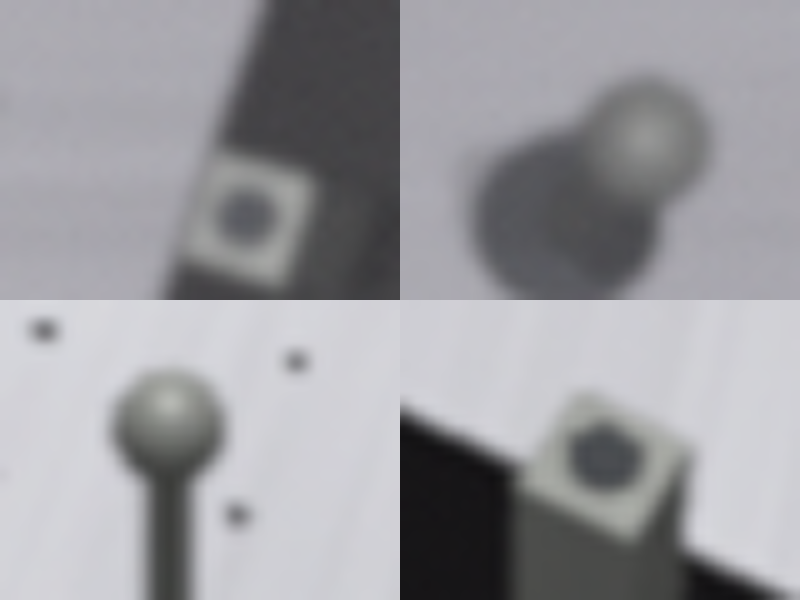

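Run:
```python
from h import *
ang=lambda d:np.degrees(np.arctan2(d[1],d[0]))
U=lambda c,s,f:(c[0]+(f[0]+.5)/s-.5,c[1]+(f[1]+.5)/s-.5)
KN={"side":(376.25,185.75),"top":(368.9,267.6)}
BA={"side":(334.35,172.05),"top":(424.15,213.55)}
KE={"side":(359.95,365.25),"top":(169.15,296.05)}
for nm,P,z in(("knob",KN,.175),("ball",BA,.095),("key",KE,.102)):
    print(nm,tri(P["side"],P["top"]),onz("side",P["side"],z),onz("top",P["top"],z))
for n in KN: d=onz(n,BA[n],.095)-onz(n,KN[n],.175);print(n,d,ang(d))
d=tri(BA["side"],BA["top"])[0]-tri(KN["side"],KN["top"])[0];print("tri",ang(d))
for n,o,cs in(("top",(145,275),[(215,152),(318,180),(282,288),(183,258)]),("side",(340,350),[(188,90),(290,150),(232,245),(122,175)])):
    w=np.array([onz(n,U(o,10,c),.102) for c in cs]);print(n,"keyc",w.mean(0),[(round(ang(w[(i+1)%4]-w[i]),1),round(1e3*np.linalg.norm(w[(i+1)%4]-w[i]),1)) for i in range(4)])
a=[onz("top",U((335,240),6,c),.02) for c in((490-396,72),(415-396,300))];print("base edge",ang(a[0]-a[1]))
a=[onz("top",U((150,240),6,c),.04) for c in((583-396,35),(497-396,298))];print("block edge",ang(a[0]-a[1]))
w=np.array([onz("top",U((335,240),6,(x-396,y-300)),.175) for x,y in((580,437),(637,450),(622,500),(567,487))]);print("socket",w.mean(0),[(round(ang(w[(i+1)%4]-w[i]),1),round(1e3*np.linalg.norm(w[(i+1)%4]-w[i]),1)) for i in range(4)])
q=monitor.get_obs()["orientation"];r=R.from_quat([q[1],q[2],q[3],q[0]]).as_matrix();print(r)
```

```text
knob (array([ 0.49260919, -0.14694315,  0.17834944]), np.float64(0.001188224395001076)) [ 0.49384046 -0.1513438   0.175     ] [ 0.49236678 -0.14733133  0.175     ]
ball (array([ 0.62225713, -0.28256022,  0.09927598]), np.float64(0.0010724109126026354)) [ 0.62418868 -0.28837533  0.095     ] [ 0.62260561 -0.28350667  0.095     ]
key (array([0.44072325, 0.28245299, 0.10550526]), np.float64(0.0014970848695193587)) [0.44186553 0.28004584 0.102     ] [0.44016572 0.28333669 0.102     ]
side [ 0.13034823 -0.13703153 -0.08      ] -46.43184172333332
top [ 0.13023883 -0.13617534 -0.08      ] -46.27651166982788
tri -46.2890793357862
top keyc [0.43920396 0.28253103 0.102     ] [(np.float64(-105.3), np.float64(23.7)), (np.float64(163.4), np.float64(24.4)), (np.float64(73.2), np.float64(22.9)), (np.float64(-14.7), np.float64(23.8))]
side keyc [0.44086479 0.28144466 0.102     ] [(np.float64(157.6), np.float64(22.0)), (np.float64(74.2), np.float64(22.8)), (np.float64(-24.0), np.float64(24.0)), (np.float64(-110.7), np.float64(22.0))]
base edge -19.012723705288224
block edge -16.02539527743207
socket [ 0.49224163 -0.14719019  0.175     ] [(np.float64(-103.3), np.float64(20.1)), (np.float64(162.0), np.float64(18.1)), (np.float64(76.3), np.float64(19.4)), (np.float64(-15.7), np.float64(18.0))]
[[ 9.14787491e-01  4.03935448e-01  3.06593113e-05]
 [ 4.03935445e-01 -9.14787489e-01  7.39665241e-05]
 [ 5.79244554e-05 -5.52792685e-05 -9.99999997e-01]]
```

Both cameras read about 3.5 mm high, and the bias is the same for every point, so the relative positions are trustworthy. Key is at about (0.4405, 0.2825) with yaw −16°, the socket lies +(0.052, −0.4307) from the key, and the knob should finish at −46.35°. Moving now.

```bash
cat > go.py <<'E'
import sys
from h import *
# python3 go.py x y z yawY(deg): prints the shares needed
o=monitor.get_obs();q=o["orientation"];r=R.from_quat([q[1],q[2],q[3],q[0]]).as_matrix()
t=np.array(list(map(float,sys.argv[1:4])))
yaw=np.degrees(np.arctan2(r[1,1],r[0,1]))
print("t",o["clock"],"ee",o["ee_pos"].round(4),"yawY",yaw.round(2),"tilt",r[:,2].round(4),"F",o["force"].round(1),"q",o["qpos"].round(2))
print("share",(r.T@(t-o["ee_pos"])/.25).round(4),"turn",round(-(float(sys.argv[4])-yaw)/90,4))
E
python3 -m pendant '[[1,-0.97,0,-0.558,1],[1,-0.97,0,-0.558,1],[1,-0.97,0,-0.558,1],[1,-0.97,0,-0.558,1],[1,-0.97,0,-0.558,1],[1,-0.97,0,-0.558,1],[1,-0.97,0,-0.558,1],[1,-0.97,0,-0.558,1]]'; python3 go.py .4405 .2825 .25 -16
```

```text
clock: 1.5
ee_pos: [0.3931, -0.2727, 0.2502]
orientation: [0.0, 0.799, 0.602, -0.0]
force: [-0.2, 0.1, -0.8]
opening: 0.0856
gripper_force: 0.0
t 1.5 ee [ 0.3931 -0.2727  0.2502] yawY -15.99 tilt [-0.    -0.001 -1.   ] F [-0.2  0.1 -0.8] q [ 1.23  0.23 -0.77  1.96  0.19  1.02  0.09]
share [ 2.187e+00 -4.293e-01 -1.300e-03] turn 0.0001
```

```bash
python3 -m pendant '[[1,0,0,0,1],[1,0,0,0,1],[1,0,0,0,1],[1,0,0,0,1],[1,0,0,0,1],[1,0,0,0,1]]' >/dev/null; python3 -m pendant '[[1,-0.35,0,0,1],[1,-0.35,0,0,1],[1,-0.35,0,0,1],[1,-0.35,0,0,1],[1,-0.35,0,0,1],[1,-0.35,0,0,1],[1,-0.35,0,0,1]]'; python3 go.py .4405 .2825 .176 -16
```

```text
clock: 3.12
ee_pos: [0.4476, 0.2298, 0.2495]
orientation: [0.001, 0.8, 0.6, -0.001]
force: [1.0, 0.3, 0.4]
opening: 0.0853
gripper_force: 0.0
t 3.125 ee [0.4476 0.2298 0.2495] yawY -16.22 tilt [-6.0e-04 -1.9e-03 -1.0e+00] F [1.  0.3 0.4] q [ 0.3   0.35 -0.99  1.9   0.34  1.07 -1.12]
share [ 0.195  -0.0863  0.2936] turn -0.0024
```

```bash
python3 -m pendant '[[0.195,-0.086,0.24,-0.002,1],[0.195,-0.086,0.24,-0.002,1],[0.195,-0.086,0.24,-0.002,1],[0.195,-0.086,0.24,-0.002,1]]' >/dev/null; python3 go.py .4405 .2825 .076 -16
python3 - <<'E'
from h import *
s,t=avg("side",2),avg("top",2)
cv2.imwrite("pics/m3.png",np.hstack([crop(s,310,290,100,110,4),crop(t,130,250,100,110,4)]))
E
```

```text
t 3.625 ee [0.4406 0.284  0.1905] yawY -15.94 tilt [ 9.e-04 -8.e-04 -1.e+00] F [-0.2  0.2 -0.3] q [ 0.12  0.47 -0.93  1.91  0.46  0.98 -1.3 ]
share [-0.0055  0.0006  0.4581] turn 0.0006
```

View pics/m3.png

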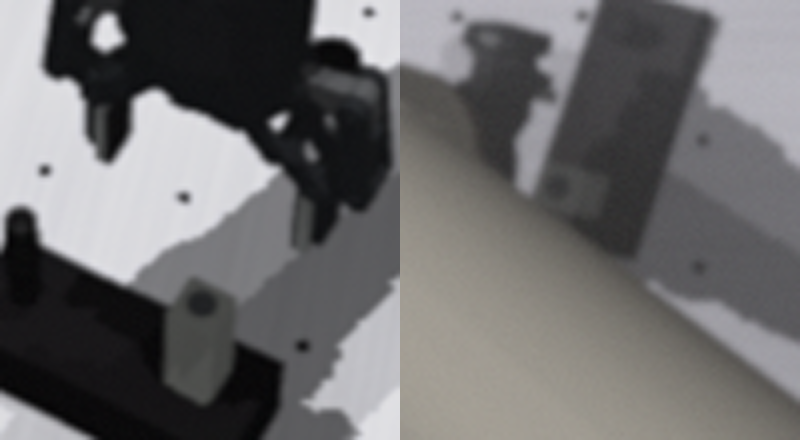

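Run:
```python
from h import *
o=monitor.get_obs();q=o["orientation"];r=R.from_quat([q[1],q[2],q[3],q[0]]).as_matrix()
for z in(.006,.019):
  for y in(-.05,.05): 
    P=o["ee_pos"]+r@[0,y,z];print(y,z,proj("side",P),proj("top",P))
print(proj("side",o["ee_pos"]+r@[0,0,.006]))
```

```text
-0.05 0.006 [[388.62247514 350.9908212 ]] [[149.72060581 317.80683126]]
0.05 0.006 [[335.72250981 327.39159855]] [[165.25083006 270.20288102]]
-0.05 0.019 [[388.1307062  355.69580221]] [[151.64719583 317.87886303]]
0.05 0.019 [[335.71734103 332.12551199]] [[166.96864706 270.82627889]]
[[361.65267875 338.95931558]]
```

Side view shows the fingertips at (337,330) and (386,351). Their midpoint matches the projected TCP to within about 1 px, and they straddle the key. Descending and gripping.

```bash
python3 -m pendant '[[-0.005,0,0.2,0,1],[-0.005,0,0.4,0,1],[-0.005,0,0.458,0,1],[-0.005,0,0.458,0,1],[-0.005,0,0.458,0,-1],[-0.005,0,0.458,0,-1],[-0.005,0,0.458,0,-1],[-0.005,0,0.458,0,-1],[-0.005,0,0.458,0,-1],[-0.005,0,0.458,0,-1]]'; python3 go.py .4405 .2825 .16 -16
```

```text
clock: 5.08
ee_pos: [0.4405, 0.2848, 0.0763]
orientation: [0.001, 0.798, 0.603, 0.001]
force: [4.0, -1.6, 5.7]
opening: 0.0236
gripper_force: 59.0
t 5.075 ee [0.4405 0.2848 0.0763] yawY -15.8 tilt [ 2.5e-03  5.0e-04 -1.0e+00] F [ 4.  -1.6  5.7] q [-0.    0.64 -0.79  1.98  0.64  0.79 -1.44]
share [-0.0083  0.0033 -0.3348] turn 0.0022
```

```bash
python3 -m pendant '[[0,0,-0.1,0,-1],[0,0,-0.25,0,-1],[0,0,-0.5,0,-1],[0,0,-0.7,0,-1],[0,0,-0.86,0,-1],[0,0,-0.86,0,-1],[0,0,-0.86,0,-1]]'; python3 go.py .4925 -.1477 .29 -17.5
```

```text
clock: 5.95
ee_pos: [0.4381, 0.2839, 0.2892]
orientation: [-0.0, 0.797, 0.603, -0.001]
force: [0.4, -0.4, -1.7]
opening: 0.0234
gripper_force: 60.0
t 5.95 ee [0.4381 0.2839 0.2892] yawY -15.77 tilt [-0.002  -0.0014 -1.    ] F [ 0.4 -0.4 -1.7] q [ 0.21  0.35 -1.02  1.81  0.33  1.16 -1.19]
share [-1.6022e+00  6.7880e-01 -1.1000e-03] turn 0.0192
```

```bash
python3 -m pendant '[[-0.2,0.1,0,0.019,-1],[-0.4,0.2,0,0.019,-1],[-0.6,0.3,0,0.019,-1],[-0.8,0.4,0,0.019,-1],[-0.9,0.45,0,0.019,-1],[-0.9,0.45,0,0.019,-1]]' >/dev/null;python3 -m pendant '[[-0.2,0.07,0,0,-1],[-0.4,0.14,0,0,-1],[-0.6,0.2,0,0,-1],[-0.7,0.23,0,0,-1],[-0.7,0.23,0,0,-1],[-0.7,0.23,0,0,-1]]' ; python3 go.py .4925 -.1477 .29 -17.5
python3 - <<'E'
from h import *
s,t=avg("side",2),avg("top",2)
cv2.imwrite("pics/m4.png",np.hstack([crop(s,330,115,80,100,5),crop(t,330,220,80,100,5)]))
E
```

```text
clock: 7.45
ee_pos: [0.4882, -0.1444, 0.2897]
orientation: [-0.001, 0.806, 0.592, 0.0]
force: [-0.0, 0.1, -1.9]
opening: 0.0234
gripper_force: 60.0
t 7.45 ee [ 0.4882 -0.1444  0.2897] yawY -17.34 tilt [-0.0012  0.0019 -1.    ] F [-0.   0.1 -1.9] q [ 0.99  0.28 -0.88  1.84  0.23  1.13 -0.28]
share [-0.0076  0.0206 -0.0011] turn 0.0018
```

View pics/m4.png

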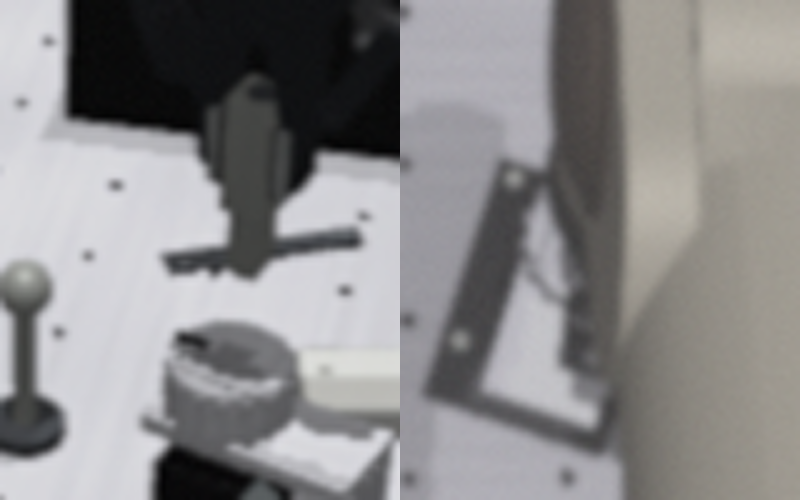

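Run:
```python
from h import *
o=monitor.get_obs();q=o["orientation"];r=R.from_quat([q[1],q[2],q[3],q[0]]).as_matrix();e=o["ee_pos"];print(e)
s=avg("side",4);cv2.imwrite("pics/s_avg2.png",s)
k=8;ox,oy=345,120;im=crop(s,ox,oy,70,75,k);im2=im.copy()
def sq(h,z): return [e+r@[a*h,b*h,.066-z] for a,b in((1,1),(1,-1),(-1,-1),(-1,1))]
px=lambda P:[tuple(np.int32(((p-[ox,oy]+.5)*k-.5).round())) for p in proj("side",np.array(P))]
L=[px(sq(.005,0)),px(sq(.008,.006)),px(sq(.008,.036)),px(sq(.012,.036)),px(sq(.012,.092))]
for l in L:
    cv2.polylines(im2,[np.array(l)],True,(0,255,0),1)
for a,b in zip(L,L[1:]):
    for p,q_ in zip(a,b): cv2.line(im2,tuple(map(int,p)),tuple(map(int,q_)),(0,255,255),1)
th=np.linspace(0,6.283,40);c=np.array([.4925,-.1473,.175])
cv2.polylines(im2,[np.array(px([c+[.029*np.cos(a),.029*np.sin(a),0] for a in th]))],True,(0,0,255),1)
a0=np.radians(-17.5)
for h in(.0085,): cv2.polylines(im2,[np.array(px([c+[h*2**.5*np.cos(a0+a),h*2**.5*np.sin(a0+a),0] for a in np.pi/4+np.arange(4)*np.pi/2]))],True,(255,0,0),1)
cv2.imwrite("pics/m5.png",cv2.resize(im2,(560,600)))
```

```text
[ 0.48849235 -0.14505027  0.29047764]
```

View pics/m5.png

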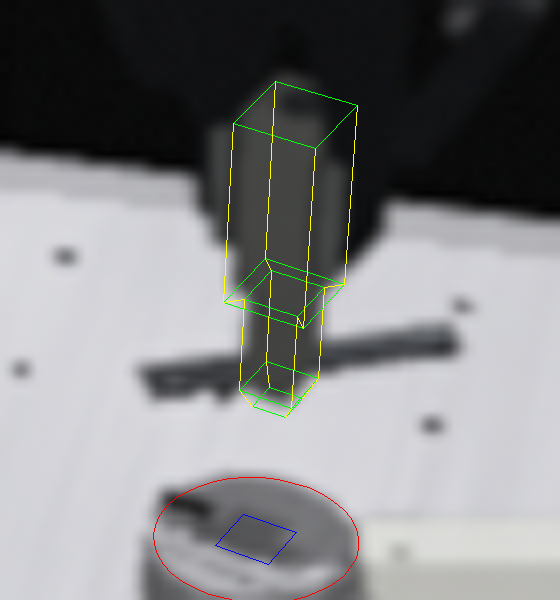

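Run:
```python
from h import *
print("knob side", proj("side",[.4925,-.1473,.175]),"meas 376.25,185.75; top",proj("top",[.4925,-.1473,.175]),"meas 368.9 267.6")
print("key grasp side",proj("side",[.4405,.2848,.102]),"meas 359.95 365.25; top",proj("top",[.4405,.2848,.102]),"meas 169.15 296.05")
s=cv2.imread("pics/s_avg2.png").astype(int).mean(2)
print("cols 364..392");
for v in list(range(158,174)): print(v,s[v,368:392].astype(int))
p=lambda P:proj("side",P)[0]
e=np.array([.4883,-.1447,.290]);print("J dx,dy,dz 1mm",p(e+[.001,0,0])-p(e),p(e+[0,.001,0])-p(e),p(e+[0,0,.001])-p(e))
a=cv2.imread("pics/s_avg.png").astype(int).mean(2)
for v in range(176,200): print(v,a[v,362:394].astype(int))
```

```text
knob side [[376.51593582 186.89194221]] meas 376.25,185.75; top [[368.88332859 267.5359272 ]] meas 368.9 267.6
key grasp side [[360.17081884 367.58759201]] meas 359.95 365.25; top [[168.48724894 295.90016595]] meas 169.15 296.05
cols 364..392
158 [215 214 213 214 215 214 206 170  99  63  64  65  65  66  66  66  93 156
 202 211 211 211 212 211]
159 [215 214 214 214 215 213 203 165  96  64  65  65  65  64  64  66  96 159
 203 211 211 212 213 212]
160 [215 214 215 216 215 212 198 155  91  64  64  66  65  65  64  67  99 161
 204 213 211 209 207 204]
161 [215 215 216 217 215 212 195 150  88  64  65  65  66  65  64  68 101 157
 193 198 192 182 173 163]
162 [216 216 218 218 217 214 194 147  87  65  65  66  66  65  64  67  88 120
 137 136 128 121 114 107]
163 [211 209 209 207 204 199 177 128  79  64  65  66  66  65  64  65  72  82
  85  82  80  76  75  75]
164 [175 167 159 147 137 133 119  90  69  65  65  66  66  65  65  64  66  69
  70  69  69  67  63  65]
165 [113 105  97  84  74  73  70  64  65  65  66  66  66  65  63  63  62  62
  67  83  98 103 108 115]
166 [ 65  64  63  62  61  64  66 
[... 3423 characters left out ...]
 111 136 153 171 183 182]
195 [162 107  86  89  92  94  98 102 104 103 107 124 139 134 122 119 125 131
 119 102 100 104 101  92  89  96 129 172 196 201 199 192]
196 [158 105  87  89  92  95  95  92  93  97  99 105 111 109 103 101 104 108
 103  96  93  91  91  89  88  99 143 191 212 215 213 211]
197 [158 105  87  88  92  94  95  93  93  97  96  95  96  98  99  96  93  93
  93  96  95  91  90  89  88 107 158 202 214 215 215 215]
198 [156 119 104  93  91  94  95  93  93  95  95  94  94  97  98  94  91  93
  94  97  94  92  91  88  94 130 180 210 214 213 213 213]
199 [138 143 135 104  92  94  94  93  93  96  97  96  95  96  97  95  93  94
  95  96  94  90  90  88 102 153 202 216 215 214 213 213]
```

```bash
python3 - <<'E'
from h import *
o=monitor.get_obs();q=o["orientation"];r=R.from_quat([q[1],q[2],q[3],q[0]]).as_matrix()
e=np.array([.4883,-.1447,.290])
img=cv2.imread("pics/s_avg2.png").astype(float).mean(2)
ox,oy,w,h,k=366,156,28,18,16
def sq(c,H,z): return [c+r@[a*H,b*H,.066-z] for a,b in((1,1),(1,-1),(-1,-1),(-1,1))]
def ren(dx,dy):
    c=e+[dx,dy,0];m=np.zeros((h*k,w*k),np.uint8)
    for A,B in((sq(c,.005,0),sq(c,.008,.006)),(sq(c,.008,.006),sq(c,.008,.036))):
        p=((proj("side",np.array(A+B))-[ox,oy]+.5)*k-.5).astype(np.float32)
        cv2.fillConvexPoly(m,np.int32(cv2.convexHull(p).round()),255)
    m=cv2.GaussianBlur(m,(0,0),.75*k)
    return cv2.resize(m,(w,h),interpolation=cv2.INTER_AREA)/255.
I=img[oy:oy+h,ox:ox+w]
W=np.ones_like(I);W[5:14,:]=0           # tweezers rows excluded at the sides
W[9:,9:]=1;W[6:13,18:]=0;W[9:14,:9]=0;W[10:13,6:9]=0
T=lambda dx,dy:(W*(I-(213-148*ren(dx,dy))))
best=min(((T(x,y)**2).sum(),x,y) for x in np.arange(-.004,.0041,.0005) for y in np.arange(-.008,.0081,.0005))
print("key dx,dy vs ee in side",best)
c0=np.array([.4925,-.1473,.175])
f=least_squares(lambda v:proj("side",c0+[v[0],v[1],0])[0]-[376.25,185.75],[0,0]).x;print("knob off",f,"knob side xy",c0[:2]+f)
print("ee target from side:",c0[:2]+f-np.array(best[1:]))
E
python3 go.py .4925 -.1463 .245 -17.5
```

```text
key dx,dy vs ee in side (np.float64(28217.232895040364), np.float64(0.001), np.float64(-0.005999999999999998))
knob off [ 0.00134046 -0.0040438 ] knob side xy [ 0.49384046 -0.1513438 ]
ee target from side: [ 0.49284046 -0.1453438 ]
t 7.85 ee [ 0.4884 -0.1462  0.2906] yawY -17.44 tilt [ 1.e-04 -1.e-04 -1.e+00] F [-0.4  0.6 -1.6] q [ 0.99  0.28 -0.88  1.84  0.24  1.13 -0.28]
share [0.0047 0.0155 0.1824] turn 0.0007
```

```bash
python3 -m pendant '[[0.005,0.016,0,0,-1],[0.005,0.016,0.1,0,-1],[0.005,0.016,0.17,0,-1],[0.005,0.016,0.17,0,-1]]'; python3 go.py .4926 -.1456 .221 -17.5;  python3 go.py .4926 -.1456 .221 -17.5|head -1
```

```text
clock: 8.35
ee_pos: [0.4915, -0.1465, 0.2466]
orientation: [-0.001, 0.806, 0.591, -0.001]
force: [-0.3, -0.3, -0.7]
opening: 0.0232
gripper_force: 59.9
t 8.35 ee [ 0.4915 -0.1465  0.2466] yawY -17.48 tilt [-0.0029  0.0015 -1.    ] F [-0.3 -0.3 -0.7] q [ 0.95  0.34 -0.86  1.88  0.29  1.05 -0.33]
share [0.0047 0.0033 0.1023] turn 0.0002
t 8.35 ee [ 0.4915 -0.1465  0.2466] yawY -17.48 tilt [-0.0029  0.0015 -1.    ] F [-0.3 -0.3 -0.7] q [ 0.95  0.34 -0.86  1.88  0.29  1.05 -0.33]
```

```bash
python3 -m pendant '[[0,0,0.02,0,-1],[0,0,0.03,0,-1],[0,0,0.04,0,-1],[0,0,0.04,0,-1]]'; python3 go.py .4926 -.1456 .221 -17.5
```

```text
clock: 8.85
ee_pos: [0.4926, -0.1467, 0.2381]
orientation: [0.0, 0.806, 0.591, 0.0]
force: [0.4, -0.3, -0.5]
opening: 0.0233
gripper_force: 59.9
t 8.85 ee [ 0.4926 -0.1467  0.2381] yawY -17.49 tilt [ 1.e-04 -1.e-04 -1.e+00] F [ 0.4 -0.3 -0.5] q [ 0.95  0.35 -0.85  1.89  0.3   1.04 -0.34]
share [ 0.0044 -0.0012  0.0682] turn 0.0001
```

```bash
python3 -m pendant '[[0.002,0,0.012,0,-1],[0.002,0,0.024,0,-1],[0.002,0,0.024,0,-1]]'; python3 go.py .4926 -.1456 .221 -17.5
```

```text
clock: 9.22
ee_pos: [0.4935, -0.1465, 0.2321]
orientation: [0.001, 0.806, 0.591, 0.001]
force: [3.8, -1.2, -3.8]
opening: 0.0237
gripper_force: 59.7
t 9.225 ee [ 0.4935 -0.1465  0.2321] yawY -17.49 tilt [ 1.9e-03 -2.0e-04 -1.0e+00] F [ 3.8 -1.2 -3.8] q [ 0.94  0.36 -0.85  1.9   0.31  1.02 -0.35]
share [ 0.0023 -0.0047  0.0443] turn 0.0001
```

```bash
python3 -m pendant '[[0,0.004,0,0,-1],[0,0.004,0.012,0,-1],[0,0.004,0.02,0,-1],[0,0.004,0.02,0,-1]]'; python3 go.py .4926 -.1456 .221 -17.5
```

```text
clock: 9.72
ee_pos: [0.4938, -0.1465, 0.2268]
orientation: [0.0, 0.806, 0.591, 0.0]
force: [2.8, 0.2, -3.1]
opening: 0.0233
gripper_force: 59.7
t 9.725 ee [ 0.4938 -0.1465  0.2268] yawY -17.48 tilt [ 3.e-04  1.e-04 -1.e+00] F [ 2.8  0.2 -3.1] q [ 0.94  0.37 -0.84  1.9   0.32  1.01 -0.35]
share [ 0.0022 -0.0056  0.0232] turn 0.0002
```

Tip is now 14 mm down in the socket with low forces. Pressing to the floor.

```bash
python3 -m pendant '[[0,0.002,0.01,0,-1],[0,0.002,0.02,0,-1],[0,0.002,0.028,0,-1],[0,0.002,0.028,0,-1]]'; python3 go.py .4926 -.1456 .221 -17.5
```

```text
clock: 10.22
ee_pos: [0.4944, -0.1466, 0.2211]
orientation: [0.0, 0.806, 0.591, -0.0]
force: [-1.6, 0.7, 9.2]
opening: 0.0234
gripper_force: 61.0
t 10.225 ee [ 0.4944 -0.1466  0.2211] yawY -17.48 tilt [ 0.    -0.001 -1.   ] F [-1.6  0.7  9.2] q [ 0.93  0.37 -0.84  1.9   0.33  1.01 -0.36]
share [ 0.0019 -0.008   0.0005] turn 0.0003
```

```bash
python3 -m pendant '[[0,0,0.003,0.06,-1],[0,0,0.003,0.12,-1],[0,0,0.003,0.18,-1],[0,0,0.003,0.24,-1],[0,0,0.003,0.3,-1],[0,0,0.003,0.34,-1],[0,0,0.003,0.365,-1],[0,0,0.003,0.365,-1],[0,0,0.003,0.365,-1],[0,0,0.003,0.365,-1]]'; python3 go.py .4926 -.1456 .221 -50.3
python3 - <<'E'
from h import *
s,t=avg("side",4),avg("top",4);cv2.imwrite("pics/s_avg3.png",s)
print(monitor.get_obs()["ft_torque"])
cv2.imwrite("pics/m6.png",np.hstack([crop(s,345,160,66,75,6),crop(t,335,230,66,75,6)]))
E
```

```text
clock: 11.48
ee_pos: [0.4954, -0.1469, 0.2211]
orientation: [0.001, 0.941, 0.339, 0.001]
force: [-0.3, 0.3, 12.2]
opening: 0.0232
gripper_force: 61.1
t 11.475 ee [ 0.4954 -0.1469  0.2211] yawY -50.33 tilt [ 0.0026 -0.0016 -1.    ] F [-0.3  0.3 12.2] q [ 0.84  0.34 -0.72  1.91  0.27  0.99 -0.88]
share [-0.0053 -0.0113  0.0004] turn -0.0003
[-0.01714946  0.1696326   0.04542421]
```

View pics/m6.png

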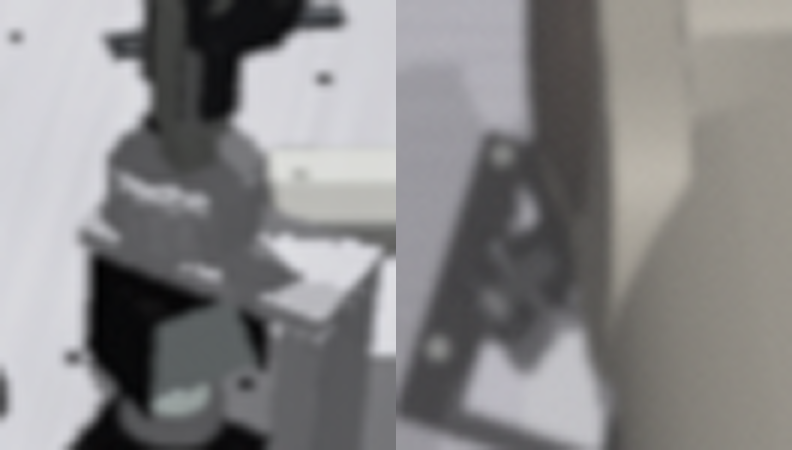

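The side view shows the key seated in the knob, with the rib mostly hidden behind the shank and a dark end at about (150,122) in the crop. The moment is +0.045 N m, close to the expected spring torque (0.1 × 0.5 rad), and the lateral force is near zero. I'll check the rib angle against the prediction.

Run:
```python
from h import *
s=cv2.imread("pics/s_avg3.png");s0=cv2.imread("pics/s_avg.png")
b=np.array([376.25,185.75])-proj("side",[.4925,-.1473,.175])[0]
c=np.array([.4925,-.1473,.176]);k=16;ox,oy=356,170
out=[]
for im,angs in((s0,(-17.5,)),(s,(-41.35,-46.35,-51.35))):
    g=crop(im,ox,oy,24,30,k)
    if im is s: g=cv2.convertScaleAbs(g,alpha=1.8,beta=-40)
    for a,col in zip(angs,((0,255,0),) if len(angs)==1 else ((255,0,0),(0,255,0),(0,0,255))):
        a=np.radians(a);u=np.array([np.cos(a),np.sin(a),0])
        p=(proj("side",[c+.012*u,c+.028*u])+b-[ox,oy]+.5)*k
        cv2.line(g,tuple(map(int,p[0])),tuple(map(int,p[1])),col,1)
    out.append(g)
cv2.imwrite("pics/m7.png",np.hstack(out))
print([monitor.get_obs()[x].round(3) for x in("ft_torque","force")])
```

```text
[array([-0.017,  0.17 ,  0.045]), array([-0.519, -0.045, 12.43 ])]
```

View pics/m7.png

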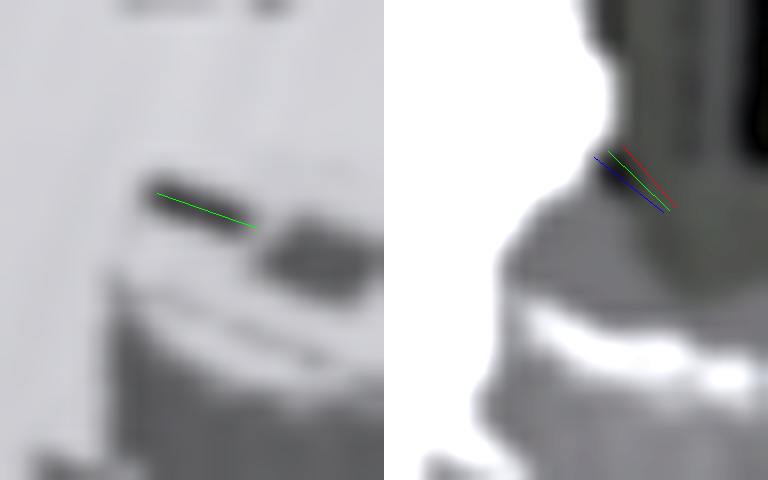

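```bash
cat > rib.py <<'E'
from h import *
s=cv2.imread("pics/s_avg3.png").astype(float).mean(2);s0=cv2.imread("pics/s_avg.png").astype(float).mean(2)
b=np.array([376.25,185.75])-proj("side",[.4925,-.1473,.175])[0]
c=np.array([.4925,-.1473,.175]);k=16;ox,oy,w,h=358,174,18,16
def ren(deg,wd,r1,r2,hg,du=0,dv=0,sg=.75):
    a=np.radians(deg);u=np.array([np.cos(a),np.sin(a),0]);v=np.array([-u[1],u[0],0])
    P=[c+r*u+t*wd/2*v+[0,0,z] for r in(r1,r2) for t in(-1,1) for z in(0,hg)]
    p=((proj("side",np.array(P))+b+[du,dv]-[ox,oy]+.5)*k-.5).astype(np.float32)
    m=np.zeros((h*k,w*k),np.uint8);cv2.fillConvexPoly(m,np.int32(cv2.convexHull(p).round()),255)
    return cv2.resize(cv2.GaussianBlur(m,(0,0),sg*k),(w,h),interpolation=cv2.INTER_AREA)/255.
I=s0[oy:oy+h,ox:ox+w];W=np.zeros((h,w));W[4:12,4:14]=1;W[9:,11:]=0
def E(x): return (W*(I-(209-x[5]*ren(x[0],x[1]*1e-3,x[2]*1e-3,x[3]*1e-3,x[4]*1e-3,x[6],x[7]))).ravel()
from scipy.optimize import minimize
m=minimize(lambda x:(E(x)**2).sum(),[-17.5,3,13,27,2,160,0,0],method="Nelder-Mead",options=dict(maxiter=3000,xatol=1e-3,fatol=1));print(m.x.round(2),m.fun)
x=m.x
F=s[oy:oy+h,ox:ox+w]
print("final rows 177-186, cols 366-375");print(F[3:13,8:].astype(int))
for a in(-40,-43,-46,-49,-52): print(a);print((100*ren(a,x[1]*1e-3,x[2]*1e-3,x[3]*1e-3,x[4]*1e-3,x[6],x[7])[3:13,8:]).astype(int))
E
python3 rib.py
```

```text
File "rib.py", line 12
    def E(x): return (W*(I-(209-x[5]*ren(x[0],x[1]*1e-3,x[2]*1e-3,x[3]*1e-3,x[4]*1e-3,x[6],x[7]))).ravel()
                     ^
SyntaxError: '(' was never closed
```

```bash
sed -i 's/x\[7\]))).ravel()/x[7])))).ravel()/' rib.py; python3 rib.py
```

```text
[-16.32   2.97  11.65  29.1    2.35 199.15  -0.    -0.  ] 822.044378451209
final rows 177-186, cols 366-375
[[219 220 212 177 110  68  64  63  59  59]
 [219 215 193 148  91  65  64  63  58  58]
 [218 201 158  97  59  60  63  63  58  59]
 [212 187 133  67  37  50  62  64  64  65]
 [181 150 108  70  44  46  60  64  66  69]
 [127 107  92  81  69  59  61  64  66  69]
 [ 93  88  87  86  82  72  65  63  66  68]
 [ 86  86  86  87  84  76  66  62  64  67]
 [ 86  86  87  88  85  77  67  62  63  66]
 [ 87  87  88  88  87  82  73  65  64  65]]
-40
[[ 0  0  1  1  0  0  0  0  0  0]
 [ 0  3 12 14  6  1  0  0  0  0]
 [ 1 12 39 50 31 11  2  0  0  0]
 [ 0 11 42 69 65 41 16  4  0  0]
 [ 0  3 18 43 67 70 49 22  5  0]
 [ 0  0  2 12 35 61 70 48 15  1]
 [ 0  0  0  1  8 26 47 41 14  1]
 [ 0  0  0  0  0  4 12 12  4  0]
 [ 0  0  0  0  0  0  0  1  0  0]
 [ 0  0  0  0  0  0  0  0  0  0]]
-43
[[ 0  0  1  2  1  0  0  0  0  0]
 [ 0  1 11 21 14  4  0  0  0  0]
 [ 0  4 27 55 49 23  6  0  0  0]
 [ 0  3 22 55 71 56 27  8  1  0]
 [ 0  0  6 25 54 72 60 32  9  0]
 [ 0  0  0  5 21 49 69 56 21  3]
 [ 0  0  0  0  3 17 39 4
[... 413 characters left out ...]
0  0  0  0  0  0  0  0  0  0]]
-49
[[ 0  0  0  3  6  4  0  0  0  0]
 [ 0  0  2 17 34 25  7  1  0  0]
 [ 0  0  4 27 60 59 29  7  0  0]
 [ 0  0  1 15 47 70 60 28  7  0]
 [ 0  0  0  3 19 50 71 58 24  4]
 [ 0  0  0  0  4 20 50 66 40 10]
 [ 0  0  0  0  0  4 20 36 27  7]
 [ 0  0  0  0  0  0  3  7  5  1]
 [ 0  0  0  0  0  0  0  0  0  0]
 [ 0  0  0  0  0  0  0  0  0  0]]
-52
[[ 0  0  0  1  7  9  3  0  0  0]
 [ 0  0  0  8 31 40 21  4  0  0]
 [ 0  0  0 10 43 68 50 18  3  0]
 [ 0  0  0  4 26 60 71 45 14  2]
 [ 0  0  0  0  7 32 64 68 37  9]
 [ 0  0  0  0  1 10 37 63 50 17]
 [ 0  0  0  0  0  1 12 30 29 11]
 [ 0  0  0  0  0  0  1  5  5  2]
 [ 0  0  0  0  0  0  0  0  0  0]
 [ 0  0  0  0  0  0  0  0  0  0]]
```

Run:
```python
from h import *
b=np.array([376.25,185.75])-proj("side",[.4925,-.1473,.175])[0]
c=np.array([.4925,-.1473,0]);th=np.linspace(0,2*np.pi,200)
P=np.array([c+[.029*np.cos(t),.029*np.sin(t),z] for z in(.147,.175) for t in th])
hull=cv2.convexHull((proj("side",P)+b).astype(np.float32))[:,0]
k=16;m=np.zeros((60*k,60*k),np.uint8);cv2.fillConvexPoly(m,np.int32((hull-[346,166]+.5)*k),255)
for v in(186,188,190,192): 
    r=np.where(m[(v-166)*k+8])[0];print("model",v,346+r[0]/k-.5,346+r[-1]/k-.5)
for f in("s_avg","s_avg3"):
    g=cv2.imread(f"pics/{f}.png").astype(float).mean(2);print(f)
    for v in(186,188,190,192,194): print(v,g[v,357:368].astype(int),g[v,383:394].astype(int))
```

```text
model 186 363.3125 389.125
model 188 363.25 388.9375
model 190 363.1875 388.8125
model 192 363.125 388.625
s_avg
186 [208 206 204 206 206 198 194 205 208 205 204] [208 204 194 189 196 183 175 198 213 215 215]
188 [207 205 205 208 205 180 150 163 178 181 188] [198 191 195 205 202 183 174 195 212 214 203]
190 [205 205 207 208 199 166 120 122 160 187 198] [178 201 208 194 163 126 127 161 188 195 191]
192 [204 206 208 209 197 157 103  90 105 124 146] [197 185 159 130 114 101 103 133 168 181 182]
194 [206 207 208 206 198 164 108  86  89  92  96] [133 125 106  92  93 111 136 153 171 183 182]
s_avg3
186 [212 209 208 211 208 178 118  88  86  87  87] [116 120 121 120 120 127 161 202 218 218 218]
188 [211 209 210 213 209 177 125 112 110 103  91] [ 95 107 116 115 109 111 150 197 217 218 207]
190 [209 209 211 214 211 179 120 115 145 162 163] [ 90  94 103 112 105  99 124 164 191 199 195]
192 [209 210 213 214 203 164 110  97 103 112 137] [ 90  90  90  89  87  87 101 137 172 185 185]
194 [210 211 210 195 159 115  92  89  91  95 100] [ 88  88  88  86  87  95 107 127 159 179 184]
```

The rib evidence puts the knob at about −45 ± 1.5°. The tool yaw less the play puts it at −46.5°, and the ball's bearing is −46.4°, so all three agree. Handing in.

```bash
python3 -m pendant '[[0,0,0,0,-1],[0,0,0,0,-1]]'; python3 -c "
from workcell import job; print(job.job_done())"
```

```text
clock: 12.12
ee_pos: [0.4954, -0.1469, 0.2211]
orientation: [0.001, 0.941, 0.339, 0.001]
force: [0.2, 0.4, 11.8]
opening: 0.0232
gripper_force: 61.1
the job is handed in; nothing more can be done
None
```

The job is handed in at 12.1 s: the key is gripped and fully home in the socket, holding the knob at an estimated −46° toward the ball's −46.4° bearing (rib check −45 ± 1.5°), but no result was returned and I couldn't see the mount camera's own view to confirm centring.

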